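# Collect a radio's knobs from behind the power meter

## Task

Collect the three control knobs with red, yellow and blue caps in the grey parts tray, each lying flat, cap up, in the dish of its own colour; leave the two grey-capped knobs of the other radio where they are. One of the three is behind the tall power meter: stand the meter aside on the bench, clear of its orange mat, take out the knob, and stand the meter back squarely in the middle of its mat, always keeping it upright.

Things in the scene. Friction and masses are not known exactly. Their poses are not given: they have to be found in the camera images.
- knob_red: control knob to collect: upright round black knob, 36 mm diameter, 28 mm high over all (parallel sides up to 25 mm, then a 29 mm wide red cap), about 45 g; body origin at the centre of its underside, z up
- knob_yellow: control knob to collect: upright round black knob, 36 mm diameter, 28 mm high over all (parallel sides up to 25 mm, then a 29 mm wide yellow cap), about 45 g; body origin at the centre of its underside, z up
- knob_blue: control knob to collect: upright round black knob, 36 mm diameter, 28 mm high over all (parallel sides up to 25 mm, then a 29 mm wide blue cap), about 45 g; body origin at the centre of its underside, z up
- knob_grey1: look-alike that stays where it is: the same black knob, 36 mm diameter and 28 mm high, but with a light-grey cap; origin at the centre of its underside, z up
- knob_grey2: look-alike that stays where it is: the same black knob, 36 mm diameter and 28 mm high, but with a light-grey cap; origin at the centre of its underside, z up
- dish_red: red square dish, fixed in the grey parts tray (240 x 86 mm, rim 12 mm high): 66 x 66 mm outside, 58 x 58 mm inside, walls 10 mm high, inner floor 4 mm above its underside; origin at the centre of its underside, 5 mm above the bench, x and y along its sides, z up. The three dishes stand in a row along their own x axes, centres 73 mm apart, in any order
- dish_yellow: yellow square dish, fixed in the grey parts tray (240 x 86 mm, rim 12 mm high): 66 x 66 mm outside, 58 x 58 mm inside, walls 10 mm high, inner floor 4 mm above its underside; origin at the centre of its underside, 5 mm above the bench, x and y along its sides, z up. The three dishes stand in a row along their own x axes, centres 73 mm apart, in any order
- dish_blue: blue square dish, fixed in the grey parts tray (240 x 86 mm, rim 12 mm high): 66 x 66 mm outside, 58 x 58 mm inside, walls 10 mm high, inner floor 4 mm above its underside; origin at the centre of its underside, 5 mm above the bench, x and y along its sides, z up. The three dishes stand in a row along their own x axes, centres 73 mm apart, in any order
- meter: loose grey power meter, upright: 80 (x) x 54 (y) x 112 mm high, about 450 g; black front with white dial towards -x; origin at the centre of its underside, z up. A knob stands about 12 mm behind its back (+x), too near for a gripper to come down on. The bench 0.41 to 0.50 m straight ahead of the robot, within 0.08 m of its centre line, is free to stand it aside
- stand: fixed place of the meter: orange rubber mat 92 (x) x 66 (y) x 3 mm thick, its centre at the origin (bench level), sides along x and y; the meter starts on it, squarely. Plywood strips 16 mm high with inner faces at y = +-72 mm and x = +101 mm fence it, open to -x. The hidden knob stands on the bare bench about 70 mm in +x from the origin
Mind the look-alikes: they are no part of the job. Leave any green or pink look-alike of the knob_yellow alone.

How it is judged:
By the outcome, as a careful person would: the job done as asked, in the order asked, and still so for the second after the job is handed in, with the robot touching nothing.
It also fails if it takes over 136 s, if anything falls off the work surface, if the arm or the gripper's body presses on something with over 40 N, if the wrist force passes 120 N, or if a joint passes its speed limit or range.

## Robot

A 6-joint arm with a two-finger parallel gripper is mounted at the origin on the work surface. World frame = base frame: x ahead of the robot, y to its left, z up, the work surface at z = 0. Lengths are in mm, angles in rad, forces in N, time in s.
With the tool pointing down it reaches from about 275 to 825 mm from the base axis. Payload 5.2 kg.
Tool frame: the origin (TCP) lies at the very end of the fingers, on their centre line; the grasp point (between the pads) lies 19 mm behind it; z points along the fingers, y is the line along which they close (so a half turn about z gives the same grasp; the last joint's range is limited). The gripper opens to 93 mm and grips with 3 to 60 N. Pads are 15 mm wide; open, the fingers measure 128 mm over their backs; the gripper's body (75 mm by 188 mm) begins 65 mm behind the grasp point.
Start: joints at [1.065, 0.259, 1.535, -0, 1.348, -0.203], TCP at [163.985, 524.99, 218.653] pointing down, gripper open.
Joint ranges: [-3.14, 3.14], [-0.91, 2.08], [0.19, 2.58], [-1.22, 4.36], [0.22, 2.71], [-3.12, 3.12]. Speed limits (rad/s): [2.57, 2.57, 3.14, 3.14, 3.14, 3.14].

## Interface

Orientations are given as [roll, pitch, yaw] about the fixed x, y, z axes, in that order (R = Rz(yaw) Ry(pitch) Rx(roll)).
In Python, from bench import robot gives the robot as it stands. The module is installed in compiled form; this text tells all that it offers. Calls block until the motion is done:
- robot.move_ptp(position, orientation): joint-space move of the TCP to a pose.
- robot.move_linear(position, ori=None, speed=150, f_stop=None): straight line of the TCP; ori=None keeps the orientation; speed is the mean speed in mm/s. With f_stop (N) it stops when the force on the tool has changed by that much, and returns True; else False.
- robot.move_j(angles): joint-space move.
- robot.move_gripper(opening): opening from 0.0 (shut) to 1.0 (fully open); the grip force is fixed at half the most; returns when the fingers have stopped.
- robot.sleep(seconds).
- robot.inverse_kinematics(position, orientation): joint angles nearest the present ones, or None.
- robot.get_image(name): name is "scene" or "top" or "wrist"; returns a dict with "img" (480x640x3 uint8, blue, green, red), "fovy" (degrees; the focal length in pixels is half the picture's height over the tangent of half this angle, whatever the lens; pixels are square), "cx", "cy" (the principal point, pixels), "k1" (the pictures are not rectified: a ray, as slopes to the right and down, at radius r is drawn at 1 + k1 r^2 times it, then the intrinsics apply), "eye" and "orientation" of the camera in the world. Camera axes: x right, y down, z forward; pixel columns grow to the right and rows downward; lengths in mm; the calibration is good to about 2 mm. A picture is of the moment at which its call begins. There is no depth.
A pose or a line that the arm cannot do raises robot.MotionError and nothing moves.
- robot.hand_in(): hands the job in; it is judged then, once.
Readings, each from a call of its own:
- robot.current_t(): time.
- robot.current_qpos(): joint angles.
- robot.current_joint_vel(): joint speeds.
- robot.current_joint_efforts(): joint torques, N m.
- robot.current_tcp_pos(): TCP position.
- robot.current_eef_rot(): TCP orientation.
- robot.current_contact_force(): force on the tool from outside, world axes, zero at the start.
- robot.current_ft_torque(): the same for the moment, N m.
- robot.current_gripper_width(): opening from 0.0 (shut) to 1.0 (fully open).
- robot.current_finger_force(): force on a finger pad.
Only numpy, scipy, OpenCV 4.12 (cv2) and the standard library are available. Lean on these libraries where they do the work, as an engineer would, in place of code of your own. Each camera call takes 0.05 s, during which the arm holds its last target. There are 200 camera calls.

## Working session

There is one attempt and no reset: what is moved stays moved. The work goes in short steps, each a Python script; the robot and the scene stay as the last script left them, time stands still between calls to the robot, and variables do not carry over. Pictures are saved under pics/ and viewed, at most 14 in all, crops included, and the job is handed in when it is done.

```bash
mkdir -p pics; cat > h.py <<'E'
import numpy as np, cv2, json, pickle
from scipy.spatial.transform import Rotation as R
from bench import robot
def snap(name, f):
    d=robot.get_image(name); cv2.imwrite(f'pics/{f}.png',d['img']); pickle.dump(d,open(f'pics/{f}.pkl','wb')); return d
def load(f): return pickle.load(open(f'pics/{f}.pkl','rb'))
def rot(d):
    o=np.array(d['orientation'],float); return o if o.shape==(3,3) else R.from_euler('xyz',o).as_matrix()
def ray(d,u,v):
    f=240/np.tan(np.radians(d['fovy'])/2)
    K=np.array([[f,0,d['cx']],[0,f,d['cy']],[0,0,1]])
    p=cv2.undistortPoints(np.array([[[u,v]]],float),K,np.array([d['k1'],0,0,0.]),).ravel()
    return np.array(d['eye'],float), rot(d)@np.array([p[0],p[1],1])
def at_z(d,u,v,z):
    e,r=ray(d,u,v); return e+r*(z-e[2])/r[2]
def tri(*obs):
    A=np.zeros((3,3));b=np.zeros(3);L=[]
    for d,u,v in obs:
        e,r=ray(d,u,v); r/=np.linalg.norm(r); P=np.eye(3)-np.outer(r,r); A+=P;b+=P@e;L.append((e,P))
    x=np.linalg.solve(A,b); return x,[round(float(np.linalg.norm(P@(x-e))),1) for e,P in L]
def proj(d,X):
    q=rot(d).T@(np.array(X,float)-np.array(d['eye'],float)); x,y=q[:2]/q[2]; s=1+d['k1']*(x*x+y*y)
    f=240/np.tan(np.radians(d['fovy'])/2); return np.array([d['cx']+f*x*s,d['cy']+f*y*s])
E
python3 - <<'E'
from h import *
for n in ['scene','top','wrist']:
    d=snap(n,n+'0'); print(n,{k:d[k] for k in d if k!='img'})
print(robot.current_tcp_pos(),robot.current_eef_rot(),robot.current_t())
E
```

```text
scene {'fovy': 52.00446253854797, 'cx': 320.1581246841833, 'cy': 241.28765224946926, 'k1': -0.1287084783329157, 'eye': array([ 911.5089932 , -354.38786466,  715.57868554]), 'orientation': array([-2.54171715e+00,  1.49196389e-03,  7.42766656e-01])}
top {'fovy': 44.91238294163351, 'cx': 316.21237211251315, 'cy': 239.7065333396227, 'k1': -0.10652689348077012, 'eye': array([ 499.11312347,   -6.45025226, 1132.85678192]), 'orientation': array([-3.03556508, -0.01035937, -1.55352902])}
wrist {'fovy': 61.950290385930366, 'cx': 320.3143337970027, 'cy': 236.80585348191576, 'k1': -0.01519874105528592, 'eye': array([ 81.63524439, 548.80360366, 383.57557833]), 'orientation': array([2.83303924e+00, 1.99992474e-03, 1.26826164e+00])}
[163.79643864 524.62935223 218.03775399] [-3.14026447e+00 -2.71635826e-04  2.83879727e+00] 0.15
```

View pics/scene0.png

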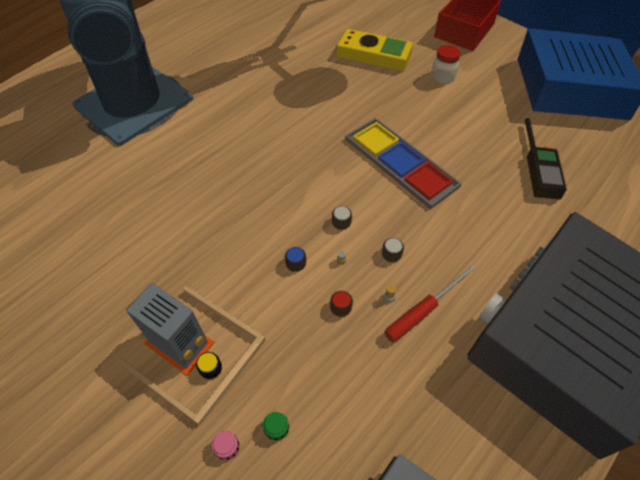

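View pics/top0.png

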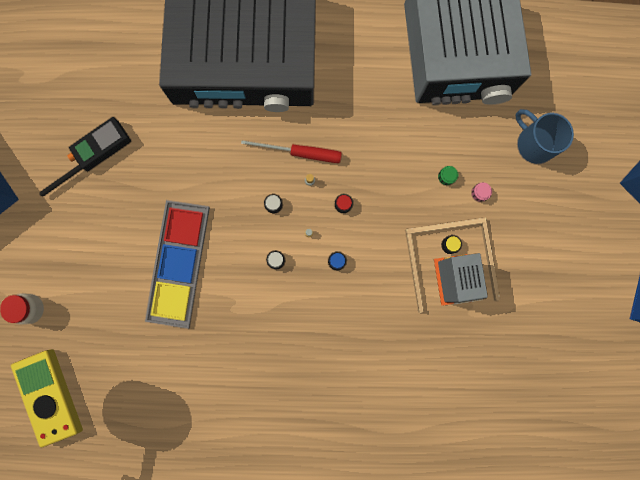

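Scene: red (342,302), blue (295,258), yellow (208,364) behind the meter (170,325), greys (342,216) and (393,249), tray (402,162). Top: red (344,203), blue (337,261), yellow (453,244), greys (273,204) and (275,260), meter (463,278), tray (178,264). These could be taken for the wanted knobs: green (449,176) and pink (483,192) for the yellow one, the two greys, and also the red-capped jar (15,309) and the two small connectors (310,181) and (309,232). I'll check the choice in enlarged crops.

```bash
python3 - <<'E'
from h import *
def crops(img,boxes,s):
    return [cv2.resize(img[y:y+h,x:x+w],None,fx=s,fy=s,interpolation=cv2.INTER_CUBIC) for x,y,w,h in boxes]
t=load('top0')['img']; s=load('scene0')['img']
a=crops(t,[(400,215,100,150)],4)+crops(s,[(120,275,150,150)],4)
b=[cv2.resize(t[190:340,140:360],None,fx=3.6,fy=3.6,interpolation=cv2.INTER_CUBIC)]
c=[cv2.resize(s[115:325,270:470],None,fx=2.85,fy=2.85,interpolation=cv2.INTER_CUBIC)]
A=np.hstack([a[0][:, :], a[1]])
A=cv2.resize(A,None,fx=.8,fy=.8); cv2.imwrite('pics/cA.png',A); cv2.imwrite('pics/cB.png',b[0]); cv2.imwrite('pics/cC.png',c[0]); print(A.shape,b[0].shape,c[0].shape)
# cap blobs
for n,img in(('top0',t),('scene0',s)):
    hsv=cv2.cvtColor(img,cv2.COLOR_BGR2HSV)
    for c,(lo,hi) in dict(red=((0,170,60),(6,255,255)),yellow=((22,170,90),(34,255,255)),blue=((108,130,60),(125,255,255)),orange=((5,200,140),(15,255,255))).items():
        k,l,st,ce=cv2.connectedComponentsWithStats(cv2.inRange(hsv,lo,hi))
        print(n,c,[(ce[i].round(1).tolist(),int(st[i,4])) for i in range(1,k) if 40<st[i,4]<2500])
E
```

```text
(480, 800, 3) (540, 792, 3) (598, 570, 3)
top0 red [([315.8, 153.3], 588), ([343.7, 202.0], 180), ([182.9, 226.5], 1127), ([14.1, 308.7], 628)]
top0 yellow [([452.9, 243.4], 174), ([170.1, 300.5], 1143), ([47.6, 403.9], 2256)]
top0 blue [([176.5, 263.3], 1142), ([337.0, 260.2], 191), ([636.2, 304.7], 220)]
top0 orange [([439.4, 281.3], 127)]
scene0 red [([466.2, 21.2], 2300), ([448.2, 53.0], 321), ([428.2, 179.9], 969), ([341.0, 299.5], 251), ([411.0, 318.0], 847)]
scene0 yellow [([371.6, 51.0], 1624), ([375.7, 138.3], 842), ([206.9, 361.9], 315)]
scene0 blue [([551.2, 102.8], 278), ([401.1, 158.4], 765), ([294.9, 254.5], 192)]
scene0 orange [([198.5, 356.0], 145)]
```

View pics/cA.png

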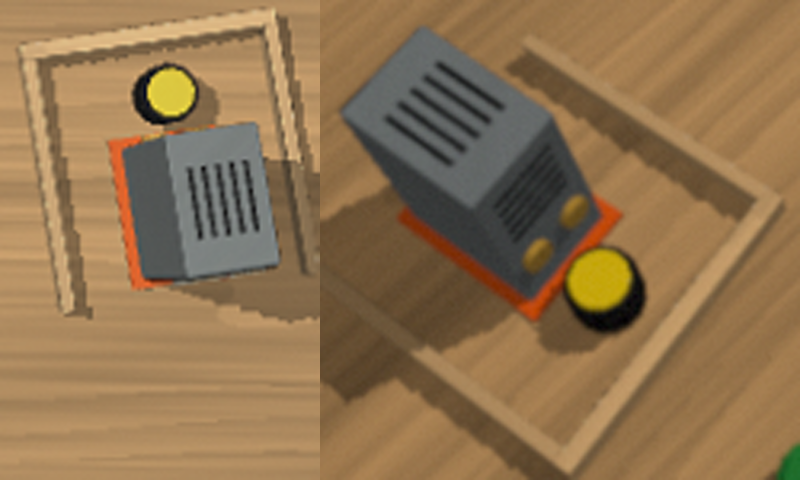

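View pics/cB.png

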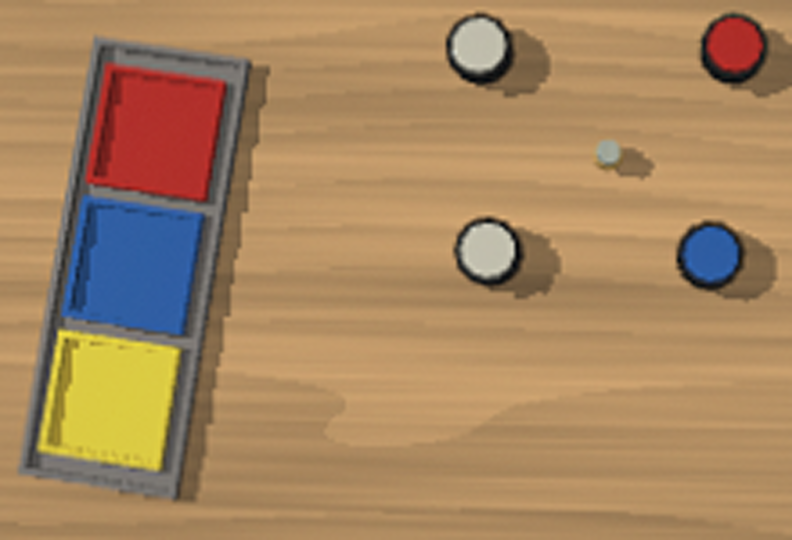

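View pics/cC.png

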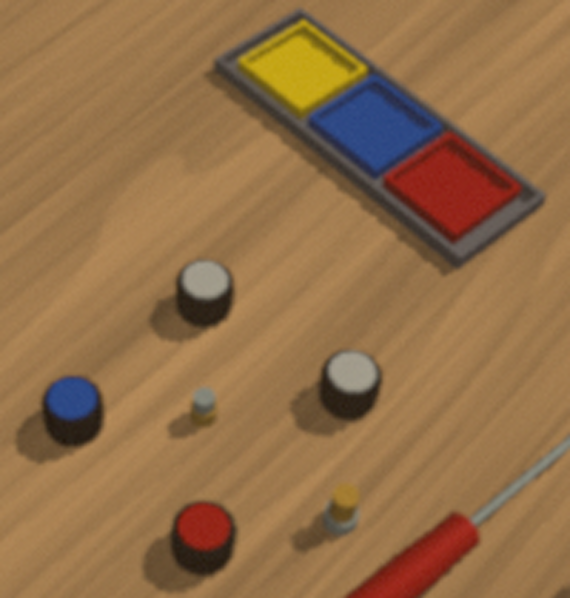

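The crops confirm red, blue and yellow caps at those places, with the meter's back terminals facing +x, towards the knob. The tray order from the robot outwards is yellow, blue, red.

```bash
python3 - <<'E'
from h import *
np.set_printoptions(precision=1,suppress=True)
t,s=load('top0'),load('scene0')
tA=lambda x,y:(t,400+x/3.2,215+y/3.2); sA=lambda x,y:(s,120+(x-320)/3.2,275+y/3.2)
tB=lambda x,y:(t,140+x/3.6,190+y/3.6); sC=lambda x,y:(s,270+x/2.85,115+y/2.85)
def go(n,P):
    X=[]
    for a,b in P: x,e=tri(a,b); X.append(x); print(n,x,e)
    return np.array(X)
K=go('knob r,b,y',[((t,343.7,202),(s,341,299.5)),((t,337,260.2),(s,294.9,254.5)),((t,452.9,243.4),(s,206.9,361.9))])
M=go('meter',[(tA(167,136),sA(553,115)),(tA(257,124),sA(471,208)),(tA(279,266),sA(342,110)),(tA(185,278),sA(425,27))])
print('centre',M.mean(0),'sides',[np.linalg.norm(M[i]-M[i-1]) for i in range(4)])
ax=M[0]+M[1]-M[2]-M[3]; print('x-axis yaw',np.degrees(np.arctan2(ax[1],ax[0])))
print('mat',go('mat+x+y',[(tA(110,140),sA(622,213))]), at_z(t,*tA(133,288)[1:],3), at_z(s,*sA(535,320)[1:],3), at_z(s,*sA(400,215)[1:],3))
T=go('tray',[(tB(22,472),sC(300,10)),(tB(178,498),sC(215,62)),(tB(250,60),sC(458,260)),(tB(97,38),sC(545,197))])
print('centre',T.mean(0),'sides',[np.linalg.norm(T[i]-T[i-1]) for i in range(4)])
d=T[2]+T[3]-T[0]-T[1]; print('row yaw',np.degrees(np.arctan2(d[1],d[0])))
for n,a,b in(('r',(182.9,226.5),(428.2,179.9)),('b',(176.5,263.3),(401.1,158.4)),('y',(170.1,300.5),(375.7,138.3))):
    print('dish',n,tri((t,*a),(s,*b)),at_z(t,*a,11),at_z(s,*b,11))
# fence inner corners (top z=16), from top view
for p in [(40,55),(262,26),(70,312)]: print('fence',at_z(t,*tA(*p)[1:],16))
E
```

```text
knob r,b,y [691.2 -67.7  26.8] [0.1, 0.1]
knob r,b,y [578.6 -56.1  26.1] [0.3, 0.3]
knob r,b,y [ 614.8 -279.4   27.4] [0.3, 0.3]
meter [ 581.3 -255.5  113.9] [1.6, 1.6]
meter [ 588.8 -306.7  113. ] [1.6, 1.6]
meter [ 510.2 -318.2  112.3] [1.9, 1.9]
meter [ 502.7 -266.6  109.9] [1.2, 1.2]
centre [ 545.8 -286.7  112.3] sides [np.float64(79.40109702490001), np.float64(51.73197550954772), np.float64(79.4000512893558), np.float64(52.230618112233394)]
x-axis yaw 8.175449878450328
mat+x+y [ 586.9 -247.6    3.1] [1.2, 1.2]
mat [[ 586.9 -247.6    3.1]] [ 496.  -262.7    3. ] [ 598.4 -310.9    3. ] [ 508.1 -323.5    3. ]
tray [455.6 311.2   9. ] [1.5, 1.5]
tray [444.2 226.9   7.4] [2.0, 2.0]
tray [680.8 195.    9.6] [0.8, 0.8]
tray [692.3 280.4   8.5] [1.4, 1.4]
centre [568.2 253.4   8.6] sides [np.float64(238.63693101809312), np.float64(85.16369041531262), np.float64(238.75643839182163), np.float64(86.1847015320317)]
row yaw -7.546057883951315
dish r (array([640.2, 245.4,   9.5]), [0.2, 0.2]) [639.9 244.9  11. ] [641.  244.4  11. ]
dish b (array([567.9, 254.9,   9.9]), [0.2, 0.2]) [567.6 254.5  11. ] [568.5 254.1  11. ]
dish y (array([495.6, 264.5,  10.3]), [0.2, 0.2]) [495.4 264.2  11. ] [496.1 264.2  11. ]
fence [ 636.3 -203.1   16. ]
fence [ 656.9 -340.7   16. ]
fence [ 481.2 -221.5   16. ]
```

```bash
python3 - <<'E'
from h import *
pi=np.pi
for n,p,y in [('meter',(546.5,-286,50),.143),('meterup',(546.5,-286,200),.143),('aside',(455,0,50),.143),('asideup',(455,0,115),.143),('y',(615,-279,9),.143),('dish',(496,264,18),-.132),('dishr',(640,245,18),-.132),('red',(691,-68,9),0),('blue',(579,-56,9),0)]:
    for k in (0,pi,-pi): 
        q=robot.inverse_kinematics(list(p),[pi,0,y+k]); print(n,round(y+k,2),None if q is None else np.round(q,2))
robot.move_ptp([530,-284,230],[pi,0,.143+pi])
d=snap('wrist','w1'); print(d['eye'],robot.current_t(),robot.current_tcp_pos())
E
```

```text
meter 0.14 [-0.66  0.53  1.57 -0.    1.04  0.77]
meter 3.28 [-0.66  0.53  1.57  0.    1.04 -2.38]
meter -3.0 [-0.66  0.53  1.57  0.    1.04 -2.38]
meterup 0.14 [-0.66  0.39  1.39 -0.    1.36  0.77]
meterup 3.28 [-0.66  0.39  1.39  0.    1.36 -2.38]
meterup -3.0 [-0.66  0.39  1.39  0.    1.36 -2.38]
aside 0.14 [-0.25  0.29  1.97 -0.    0.88  1.18]
aside 3.28 [-0.25  0.29  1.97  0.    0.88 -1.96]
aside -3.0 [-0.25  0.29  1.97  0.    0.88 -1.96]
asideup 0.14 [-0.25  0.19  1.9  -0.    1.05  1.18]
asideup 3.28 [-0.25  0.19  1.9   0.    1.05 -1.96]
asideup -3.0 [-0.25  0.19  1.9   0.    1.05 -1.96]
y 0.14 [-0.59  0.66  1.44 -0.    1.04  0.84]
y 3.28 [-0.59  0.66  1.44  0.    1.04 -2.3 ]
y -3.0 [-0.59  0.66  1.44  0.    1.04 -2.3 ]
dish -0.13 [ 0.29  0.49  1.74 -0.    0.91  1.99]
dish 3.01 [ 0.29  0.49  1.74  0.    0.91 -1.15]
dish -3.27 [ 0.29  0.49  1.74  0.    0.91 -1.15]
dishr -0.13 [ 0.2   0.67  1.4  -0.    1.07  1.91]
dishr 3.01 [ 0.2   0.67  1.4   0.    1.07 -1.24]
dishr -3.27 [ 0.2   0.67  1.4   0.    1.07 -1.24]
red 0 [-0.26  0.69  1.38 -0.    1.07  1.31]
red 3.14 [-0.26  0.69  1.38  0.    1.07 -1.83]
red -3.14 [-0.26  0.69  1.38  0.    1.07 -1.83]
blue 0 [-0.29  0.53  1.7  -0.    0.92  1.28]
blue 3.14 [-0.29  0.53  1.7   0.    0.92 -1.86]
blue -3.14 [-0.29  0.53  1.7   0.    0.92 -1.86]
[ 445.09447595 -296.69199037  395.67797944] 3.3083 [ 530.3381617  -283.19738609  230.07220426]
```

View pics/w1.png

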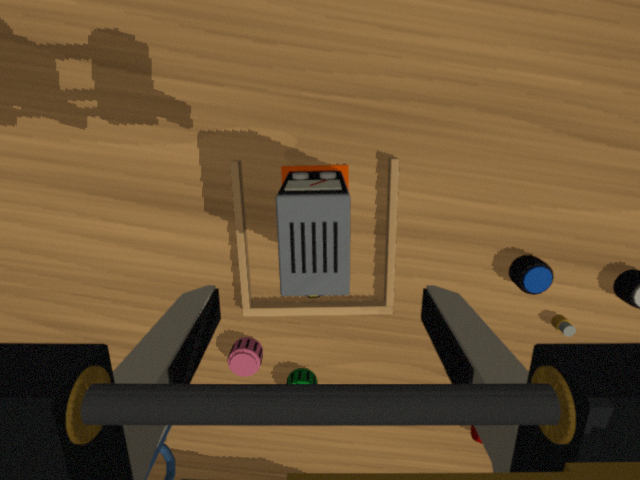

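The wrist view shows the meter's top face with corners (277,194), (349,194), (350,295) and (281,297), squarely inside the fence, and the mat's front edge at row 166. The knob is hidden under the far edge.

```bash
python3 - <<'E'
from h import *
np.set_printoptions(precision=1,suppress=True)
w,t,s=load('w1'),load('top0'),load('scene0')
tA=lambda x,y:(t,400+x/3.2,215+y/3.2); sA=lambda x,y:(s,120+(x-320)/3.2,275+y/3.2)
W=[(350,295),(281,297),(277,194),(349,194)]; T=[(167,136),(257,124),(279,266),(185,278)]; S=[(553,115),(471,208),(342,110),(425,27)]
M=np.array([tri((w,*a),tA(*b),sA(*c))[0] for a,b,c in zip(W,T,S)]); V=np.array([at_z(w,*a,115) for a in W])
for M in (M,V):
    ax=M[0]+M[1]-M[2]-M[3]; print(M,M.mean(0),np.degrees(np.arctan2(ax[1],ax[0])))
print('mat front',at_z(w,281,167,3),at_z(w,348,165,3))
F=[at_z(w,*p,16) for p in((392,307),(248,307),(391,160),(240,163))]; print('fence inner',F)
print([np.degrees(np.arctan2(*(F[i]-F[i+2])[1::-1])) for i in(0,1)])
E
```

```text
[[ 580.1 -255.   111.5]
 [ 588.4 -306.9  111.9]
 [ 508.9 -318.9  109.8]
 [ 501.5 -267.   107.7]] [ 544.7 -287.   110.2] 8.6010433583293
[[ 577.1 -254.6  115. ]
 [ 586.5 -307.2  115. ]
 [ 506.5 -319.2  115. ]
 [ 499.1 -268.4  115. ]] [ 542.3 -287.4  115. ] 9.31668833935554
mat front [ 503.8 -327.3    3. ] [ 492.4 -262.9    3. ]
fence inner [array([ 631.1, -193.5,   16. ]), array([ 653.1, -344.1,   16. ]), array([ 480.4, -224.8,   16. ]), array([ 503.6, -365. ,   16. ])]
[np.float64(11.736221107196805), np.float64(7.983962837784896)]
```

```bash
cat >> h.py <<'E'
pi=np.pi
MY=.150; MP=[546,-286.8]   # meter pose on its mat
def st(n): print(n,'t',round(robot.current_t(),1),'w',round(robot.current_gripper_width()*93,1),'ff',np.round(robot.current_finger_force(),1),'F',np.round(robot.current_contact_force(),1),'tcp',np.round(robot.current_tcp_pos(),1))
E
python3 - <<'E'
from h import *
o=[pi,0,MY+pi]
robot.move_ptp([*MP,140],o); robot.move_linear([*MP,50],speed=80); st('down')
robot.move_gripper(.5); st('grip')
robot.move_linear([*MP,120],speed=80); st('lift')
robot.move_linear([455,-10,120],speed=120)
robot.move_linear([455,-10,55],speed=80)
print(robot.move_linear([455,-10,44.5],speed=20,f_stop=4)); st('set')
snap('wrist','w2')
E
```

```text
down t 5.0 w 93.1 ff 0.0 F [ 0.6 -0.3 -0.6] tcp [ 546.4 -287.1   50.7]
grip t 5.7 w 54.1 ff 29.9 F [-0.7  1.1  1.3] tcp [ 546.  -286.5   50. ]
lift t 6.8 w 53.9 ff 29.9 F [ 1.2 -0.5 -4.7] tcp [ 545.6 -286.5  119.3]
True
set t 10.8 w 54.0 ff 30.0 F [-0.6 -0.   4.8] tcp [455.3  -9.9  46.9]
```

```bash
python3 - <<'E'
from h import *
robot.move_gripper(1.0); st('rel')
robot.move_linear([455,-10,150],speed=120)
robot.move_ptp([560,-285,180],[pi,0,MY+pi]); st('view'); robot.sleep(.2)
d=snap('wrist','w3'); snap('top','top3'); snap('scene','scene3')
E
```

```text
rel t 11.6 w 93.2 ff 0.0 F [0.1 0.3 0. ] tcp [454.   -9.6  45.8]
view t 13.8 w 93.4 ff 0.0 F [-0.8 -0.4  0.4] tcp [ 559.7 -283.5  179.5]
```

View pics/w3.png

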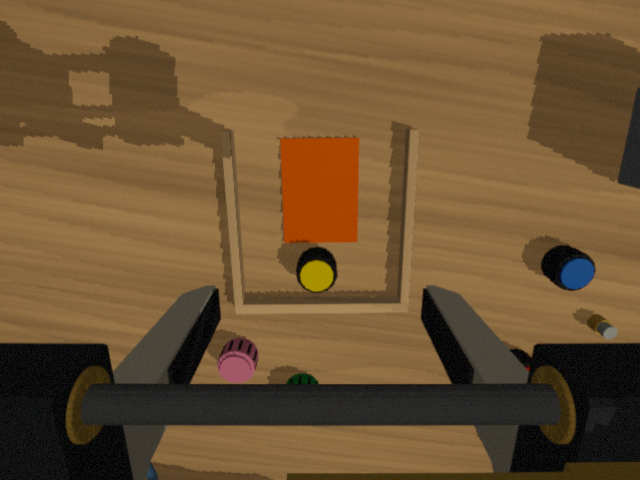

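The wrist view now shows the bare mat with corners near (280,138), (358,138), (357,242) and (284,243). The yellow knob's cap is at (317,276), inside the fence.

```bash
python3 - <<'E'
from h import *
np.set_printoptions(precision=1,suppress=True)
C={}
for n in('w3','top3','scene3'):
    d=load(n); hsv=cv2.cvtColor(d['img'],cv2.COLOR_BGR2HSV)
    for c,lo,hi in(('mat',(4,200,110),(13,255,255)),('yel',(22,170,90),(34,255,255))):
        k,l,s,ce=cv2.connectedComponentsWithStats(cv2.inRange(hsv,lo,hi))
        for i in range(1,k):
            if s[i,4]<120 : continue
            P=at_z(d,*ce[i],3 if c=='mat' else 28)
            if abs(P[0]-580)<80 and abs(P[1]+285)<60:
                C[n,c]=(d,*ce[i])
                m=(l==i).astype(np.uint8); cn=max(cv2.findContours(m,0,2)[0],key=len)
                w=np.array([at_z(d,*p[0],3)[:2] for p in cn],np.float32)
                r=cv2.minAreaRect(w)
                print(n,c,ce[i],s[i,4],P,np.round(r[0],1),np.round(r[1],1),round(r[2],1))
for c in('mat','yel'): print(c,[tri(*[C[n,c] for n in N]) for N in(('w3','top3','scene3'),('top3','scene3'),('w3','top3')) if all((n,c) in C for n in N)])
E
```

```text
w3 mat [319.6 189.1] 7920 [ 540.3 -288.5    3. ] [ 542.6 -288.1] [92.  66.2] 9.4
w3 yel [316.2 275.6] 827 [ 610.5 -280.7   28. ] [ 621.2 -279.5] [31.2 29.8] 8.7
scene3 mat [178.5 343. ] 2193 [ 548.2 -287.2    3. ] [ 547.3 -286.7] [91.7 65.2] 9.2
scene3 yel [206.9 361.9] 318 [ 615.3 -279.3   28. ] [ 604.5 -276.4] [30.7 29.7] 0.6
mat []
yel []
```

```bash
cat >> h.py <<'E'
DISH=dict(red=(640.2,245),blue=(568,254.5),yellow=(495.6,264.3)); DY=-.131+pi
def pick(x,y,yaw,z=9):
    robot.move_gripper(.75)
    robot.move_ptp([x,y,70],[pi,0,yaw]); print('hit',robot.move_linear([x,y,z],speed=60,f_stop=6)); st('at')
    robot.move_gripper(.2); st('grip')
    robot.move_linear([x,y,130],speed=120); st('lift')
def place(c,z=18.5):
    x,y=DISH[c]
    robot.move_ptp([x,y,130],[pi,0,DY]); robot.move_linear([x,y,35],speed=100)
    print('hit',robot.move_linear([x,y,z-1],speed=15,f_stop=3)); st('placed')
    robot.move_gripper(.6); robot.move_linear([x,y,130],speed=120); st('off')
E
python3 - <<'E'
from h import *
pick(614,-279.4,MY+pi)
robot.move_linear([560,-200,170],speed=150)
snap('scene','s4')
E
python3 -c "
import cv2;i=cv2.imread('pics/s4.png')
cv2.imwrite('pics/s4c.png',cv2.resize(i[100:460,80:480],None,fx=1.6,fy=1.6))"
```

```text
hit False
at t 16.4 w 69.7 ff 0.0 F [ 0.2 -0.6 -0.8] tcp [ 614.3 -279.6    9.5]
grip t 17.1 w 35.6 ff 30.0 F [-0.2  0.5  2.1] tcp [ 614.  -279.4    9.1]
lift t 18.2 w 35.2 ff 30.0 F [ 0.2  0.1 -0.3] tcp [ 613.5 -279.   128.9]
```

View pics/s4c.png

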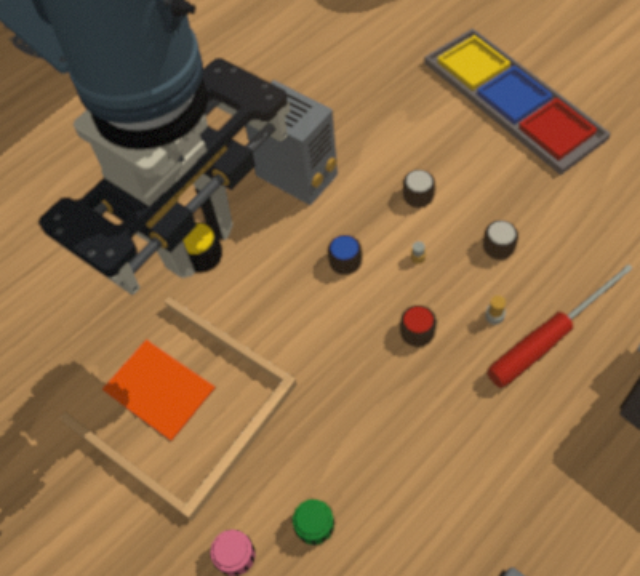

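The yellow knob is held level at crop (200,243), and the meter stands upright at crop (295,140). Next I place the knob, then return the meter.

```bash
python3 - <<'E'
from h import *
place('yellow'); snap('wrist','w5'); snap('scene','s5')
robot.move_gripper(1.0)
robot.move_ptp([455,-10,150],[pi,0,MY+pi]); robot.move_linear([455,-10,46.5],speed=90); st('at meter')
robot.move_gripper(.5); st('grip')
robot.move_linear([455,-10,125],speed=90); 
robot.move_linear([MP[0]+.4,MP[1],125],ori=[pi,0,.157+pi],speed=120)
robot.move_linear([MP[0]+.4,MP[1],60],speed=80); st('above')
snap('scene','s6')
print(robot.move_linear([MP[0]+.4,MP[1],48],speed=20,f_stop=4)); st('set')
E
python3 -c "
import cv2,numpy as np
a=cv2.imread('pics/s5.png')[80:240,320:480];b=cv2.imread('pics/s6.png')[250:410,80:280]
cv2.imwrite('pics/s56.png',np.hstack([cv2.resize(i,None,fx=2.2,fy=2.2) for i in(a,b)]))"
```

```text
hit True
placed t 23.0 w 35.2 ff 30.0 F [-0.9  0.6  5.8] tcp [495.5 264.3  18. ]
off t 24.7 w 55.7 ff 0.0 F [-0.1 -0.2  0.1] tcp [495.  264.1 129.2]
at meter t 27.9 w 93.2 ff 0.0 F [-1.   0.3 -0.6] tcp [455.5 -10.1  47. ]
grip t 28.6 w 54.1 ff 30.0 F [-0.3 -0.5  0.5] tcp [455.  -10.   46.5]
above t 33.2 w 54.1 ff 30.0 F [-1.6  0.4 -5. ] tcp [ 546.8 -287.1   60.5]
True
set t 33.8 w 54.4 ff 30.0 F [ 0.1 -0.4  5. ] tcp [ 546.4 -286.7   49.5]
```

View pics/s56.png

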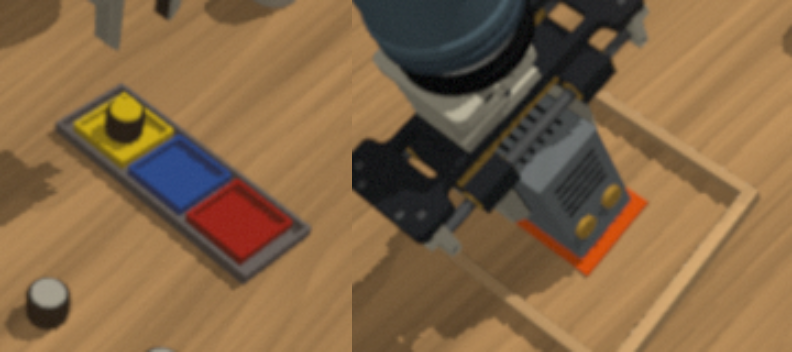

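```bash
python3 - <<'E'
from h import *
robot.move_gripper(1.0); st('rel'); robot.move_linear([MP[0]+.4,MP[1],150],speed=100); robot.sleep(.2)
robot.move_linear([530,-284,230],speed=150); robot.sleep(.2); snap('wrist','w7')
pick(578.6,-56.1,pi); place('blue'); snap('top','t7'); snap('scene','s7')
pick(691.2,-67.7,pi); place('red')
robot.move_linear([560,330,260],speed=200); robot.move_j([1.3,.2,1.6,0,1.3,0]); st('end')
snap('top','t8'); snap('scene','s8')
E
python3 -c "
import cv2,numpy as np
t=cv2.imread('pics/t8.png');s=cv2.imread('pics/s8.png')
T=lambda i,x,y,w,h,f:cv2.resize(i[y:y+h,x:x+w],None,fx=f,fy=f,interpolation=2)
a=np.hstack([T(t,400,215,100,100,3),T(s,110,270,160,120,2.5)]);b=np.hstack([T(s,330,110,150,100,2.5),T(t,140,195,130,100,2.5)])
print(a.shape,b.shape)
cv2.imwrite('pics/f.png',np.vstack([a,cv2.copyMakeBorder(b,0,0,0,a.shape[1]-b.shape[1],0)]))"
```

```text
rel t 34.6 w 93.1 ff 0.0 F [0.5 0.4 0.8] tcp [ 545.1 -285.8   47.9]
hit False
at t 39.8 w 70.0 ff 0.0 F [-0.2 -0.1  0.5] tcp [579.  -56.2   9.4]
grip t 40.4 w 35.3 ff 30.0 F [-0.9  0.9  0.7] tcp [578.6 -56.1   9.1]
lift t 41.6 w 35.3 ff 30.0 F [-0.4  1.3 -0.8] tcp [578.  -56.  129.1]
hit True
placed t 44.9 w 35.5 ff 30.0 F [0.4 0.2 5.5] tcp [567.8 254.4  18.1]
off t 46.6 w 55.8 ff 0.0 F [ 0.3 -0.2 -0. ] tcp [567.4 254.3 129.1]
hit False
at t 49.6 w 69.7 ff 0.0 F [-0.5 -0.7 -0.2] tcp [691.6 -67.8   9.6]
grip t 50.3 w 35.3 ff 30.0 F [-0.3  0.9  1. ] tcp [691.2 -67.6   9.1]
lift t 51.5 w 35.2 ff 30.0 F [-1.2  0.   0.3] tcp [690.6 -67.5 128.9]
hit True
placed t 54.8 w 35.5 ff 30.0 F [-0.2 -0.4  4.5] tcp [640.1 245.   18.1]
off t 56.5 w 56.0 ff 0.0 F [ 0.3  0.5 -0.6] tcp [639.5 244.9 128.9]
end t 59.5 w 56.0 ff 0.0 F [-0.   0.1  0.1] tcp [ 33.9 533.4 223.5]
(300, 700, 3) (250, 700, 3)
```

View pics/f.png

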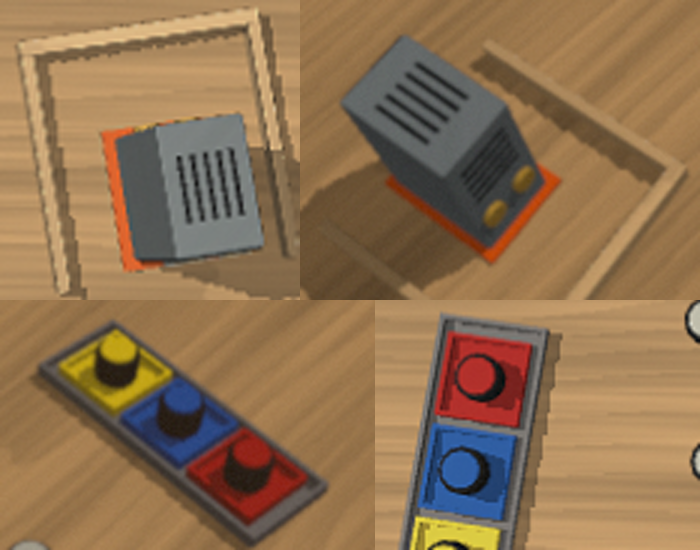

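View pics/s8.png

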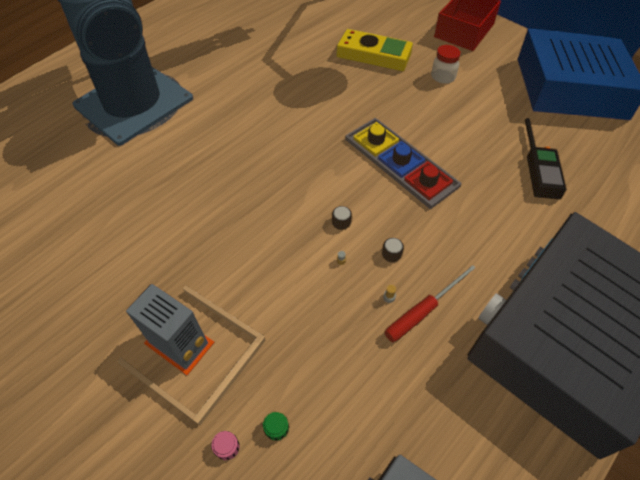

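All three knobs lie flat in their dishes (top: red (183,227), blue (177,263); yellow seen in the scene at (377,133)). The greys, green and pink are untouched. I'll check the meter's position numerically against the first pictures.

```bash
python3 - <<'E'
from h import *
for a,b,box in(('top0','t8',(450,252,40,52)),('scene0','s8',(126,282,82,90))):
    A=cv2.cvtColor(load(a)['img'],6);B=cv2.cvtColor(load(b)['img'],6); x,y,w,h=box
    W=np.eye(2,3,dtype=np.float32)
    cc,W=cv2.findTransformECC(A[y:y+h,x:x+w],B[y:y+h,x:x+w],W,cv2.MOTION_EUCLIDEAN)
    c=np.array([w/2,h/2]); print(a,round(cc,3),'shift px',(W[:,:2]@c+W[:,2]-c).round(2),'rot deg',np.degrees(np.arctan2(W[1,0],W[0,0])).round(2))
d=load('s8'); 
for n in ('s8',):
  d=load(n); u=(x0:=126+41,y0:=282+45); print('mm/px', at_z(d,x0+1,y0,115)-at_z(d,x0,y0,115), at_z(d,x0,y0+1,115)-at_z(d,x0,y0,115))
E
```

```text
top0 0.793 shift px [ 0.43 -0.24] rot deg -1.07
scene0 0.956 shift px [-0.07  0.49] rot deg -0.36
mm/px [0.99880607 0.94567432 0.        ] [ 1.16576929 -0.91360654  0.        ]
```

```bash
python3 -c "
from bench import robot
print(robot.hand_in())"
```

```text
the job is handed in; nothing more can be done
None
```

The job is handed in, about 60 s into the 136 s allowed: red, yellow and blue knobs flat and cap up in their own dishes, meter back on its mat within about 1 mm and 1° of its starting pose, grey knobs and other look-alikes untouched.

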